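Take the length of a ganache frame with a spring tape and lock it

ROBOT

A 7-joint arm with a two-finger parallel gripper is mounted at the origin on the work surface. World frame = base frame: x ahead of the robot, y to its left, z up, the work surface at z = 0. Lengths are in m, angles in rad, forces in N, time in s.
With the tool pointing down it reaches from about 0.425 to 0.875 m from the base axis. Payload 4.7 kg.
Tool frame: the origin (TCP) lies on the centre line of the jaws, within the pads' length; the fingertips stand ctrl.tcp_to_tips ahead of it and the grasp point (between the pads) lies 2 mm behind it (ctrl.tcp_to_tips is the distance from the TCP to the fingertips, in m); z points along the fingers, y is the line along which they close (so a half turn about z gives the same grasp; the last joint's range is limited). The gripper opens to 87 mm and grips with 3 to 60 N. Pads are 19 mm wide; open, the fingers measure 117 mm over their backs; the gripper's body (75 mm by 190 mm) begins 51 mm behind the grasp point.
Start: joints at [-1.197, 0.321, -0.07, 1.45, 0.023, 1.371, -0.057], TCP at [0.229, 0.608, 0.211] pointing down, gripper open.
Joint ranges: [-2.86, 2.86], [-0.3, 2.09], [-1.38, 1.24], [0.06, 2.45], [-1.56, 4.7], [0.09, 2.05], [-2.69, 2.69]. Speed limits (rad/s): [2.57, 2.57, 3.14, 3.14, 3.14, 3.14, 3.14].

INTERFACE

Orientations are given as a rotation vector (axis times angle).
In Python, from bench import ctrl, optics, close_job gives the robot as it stands.
- The arm moves only by the shell command python3 -m inch 'ROWS' [OPENING] [FORCE]. ROWS is JSON, a list of rows, each a list of 2 entries, a list of its own where there are three numbers: the shift along the tool's x, y, z in mm, then the turn, a rotation vector about the tool's x, y, z in degrees. In form: [[[x, y, z], [ax, ay, az]], ...]. A call has exactly 10 rows; each row shifts and turns the commanded pose from where the row before left it, along the tool's axes as they then stand; what a row does not reach is not made up. A row lasts 1/10 s, in which the tool goes at most 50 mm and 8.59 degrees, less where a joint would pass 70% of its speed; a pose out of reach is approached as far as the arm can. A call is refused whole if a number of a shift passes 50 or a number of a turn 8.59, either way. A call with a gripper value outside its range is refused whole. OPENING is the closure, from 0 (fully open) to 1 (shut), set as the call begins (- or left out, the last holds). The fingers move at their own pace and stop on an object; FORCE is the grip in N (left out, the last holds). Time passes only in rows, so rows that do not move let the fingers close, or fill a call up. It gives the time, the measured TCP pose, the force and the opening at its end, in the units of the state.
- ctrl.get_state(): the state, without advancing time (a new reading comes with each control period).
- optics.get_image(name): name is "side" or "top" or "wrist"; returns a dict with "image" (400x640x3 uint8, red, green, blue), "fx", "fy", "cx", "cy" (pixels), "R" (3x3) and "t" (3): a world point X has camera coordinates R X + t; the wrist camera has in their place "hand_eye" (4x4, takes a point from camera to tool coordinates, whose origin is the TCP and whose axes are the flange's). Camera axes: x right, y down, z forward; pixel columns grow to the right and rows downward; lengths in m; the calibration is good to about 2 mm. A picture is of the moment at which its call begins: read the wrist's pose just before it. There is no depth.
- close_job(): hands the job in, once; it reports no verdict.
The state is a dict: "time": time; "joint_positions": joint angles; "qd": joint speeds; "joint_torque": joint torques, N m; "position": TCP position; "tool_rot": TCP orientation; "ft_force": force on the tool from outside, world axes, zero at the start; "torque": the same for the moment, N m; "grip_width": opening from 0.0 (shut) to 1.0 (fully open).
Only numpy, scipy, OpenCV 4.12 (cv2) and the standard library are available. Lean on these libraries where they do the work, as an engineer would, in place of code of your own. Each camera call takes 0.05 s, during which the arm holds its last target. There are 200 camera calls.

TASK

Measure the ganache frame on the marble; its left end (left as the robot faces it) is level with the marble's left edge. Pick up the tape measure, hook its end over that left edge in front of the frame, on the robot's side, and draw the case back square to the edge, against its spring, until the front of the case, where the blade comes out, is level with the frame's right end. Stand the case on the marble there, press the lock on its top fully down so that the reading is kept, and leave the tape standing with its hook still on the edge, the frame and the other things undisturbed.

Things in the scene. Friction and masses are not known exactly. Their poses are not given: they have to be found in the camera images.
- marble: White marble slab fixed on the bench, 340 mm (x) by 300 mm (y) by 30 mm thick; its top is a flat plane 30 mm over the bench. Origin at the centre of its underside. Its own +y side, the left one as the robot faces it, is the edge to hook on; yaw varies by up to 0.2 rad.
- marble_edge (a point): Point on the top rim of the marble's left edge, 75 mm to the robot's side (-x) of the slab's middle and so 75 mm in front of the frame's near side: a good place for the hook. Axes as the marble's: +y points out of the slab, square to the edge; z up. The rim is square, the side face vertical.
- frame_end (a point): Extendable steel ganache frame, 150 mm wide (x), 20 high, filled with chocolate; left end level with the marble's left edge, near side at the marble's own x = 0, length set at 130 to 185 mm (two U halves, stiff to slide). This point: outer face of its other (right, -y) end, top rim, corner near the robot. Axes as the marble's.
- tape: Spring tape measure, 0.44 kg, standing upright: grey case 84 mm long (own x), 42 wide (y), 60 high. Origin at the centre of its underside, +x towards the hook, z up. Grip its flat sides across the width, 8 to 45 mm up, x from -30 to +30 mm. At first it stands on the cutting board with its hook over the board's left edge. Its rubber shoe grips: released on the marble it holds against its spring.
- tape_mouth (a point): Mouth of the tape: centre of the case's front face where the blade comes out, at own x = +42 mm, 5 mm over the underside. Axes as the tape's.
- tape_hook (a point): Lowest point of the inner (case-side) face of the hook, a steel plate 20 mm wide and 2 mm thick at the end of the blade. It hangs 9 mm below the underside of the case. With the blade fully in, this face is 1 mm in front of the mouth.
- tape_blade (a joint): How far the blade is out: 0 fully in, to 0.21 m at most. A spring pulls it in with about 2 N (1.8 N when in, 2.2 N when out), unless it is locked.
- tape_lock (a joint): Lock: 0 up (blade free), 0.008 m fully down (blade clamped). It stays where it is left; pressing it down takes about 3 N at first and 5 N at the end, to a hard stop.
- tape_lock_top (a point): Top centre of the lock, a black tab 22 mm long (tape's x) and 18 mm wide on the top of the case, 20 mm in front of the case's middle. Its top stands 13 mm over the case's top when up (73 mm over the underside) and 5 mm when down (65 mm).
- chocolate_bar: Bystander: dark chocolate bar, 70 x 140 x 11 mm, on the cutting board's far end.
- dough_scraper: Bystander: steel dough scraper, 80 x 110 x 14 mm, lying on the marble near its far right corner.
- broad_scraper: Bystander: broad scraper with yellow handle, 215 x 100 x 18 mm, on the bench to the left.
- steel_cup: Bystander: open steel cup, 80 mm across, 85 mm high, on the bench to the left.
- wooden_spoon: Bystander: wooden spoon, 300 mm long, on the bench to the left.
- cutting_board: White plastic cutting board, 340 (x) by 160 (y) by 20 mm, fixed on the bench at the robot's right. Origin at the centre of its underside.

How it is judged:
On the way, in this order (a step that is already met when the one before it is completed fails the run):
1. the hook is caught over the marble's left edge (its inner face within 5 mm of the edge, its tip at least 2 mm below the top) and the blade is 30 mm or more out, not locked (y of tape_hook in the frame of marble_edge between -0.002 and 0.005 m and z of tape_hook in the frame of marble_edge below -0.002 m and value of joint tape_blade above 0.03 m and value of joint tape_lock below 0.003 m), for 0.1 s.
2. with the hook on the edge, the front of the case is drawn back level with the frame's end (within 10 mm), not yet locked (y of tape_hook in the frame of marble_edge below 0.005 m and z of tape_hook in the frame of marble_edge below -0.002 m and y of tape_mouth in the frame of frame_end between -0.01 and 0.01 m and value of joint tape_lock below 0.003 m), for 0.2 s.
At the end, for the whole second after the job is handed in: Lock down (6.5 of 8 mm or more); case front level with the frame's right end within 8 mm; hook over the marble's left edge, within 5 mm of its side and 4 mm or more below the top; tape upright on the marble in front of the frame, square to the edge within 0.14 rad, released, at rest (value of joint tape_lock above 0.0065 m and y of tape_mouth in the frame of frame_end between -0.008 and 0.008 m and y of tape_hook in the frame of marble_edge between -0.002 and 0.005 m and z of tape_hook in the frame of marble_edge below -0.004 m and angle between the x axis of tape and the y axis of marble, either way round below 0.14 rad and z of tape in the frame of marble between 0.026 and 0.034 m and x of tape in the frame of marble below -0.015 m and angle between tape's own z axis and vertical below 0.08 rad and linear speed of tape below 0.01 m/s and angular speed of tape below 0.1 rad/s); the robot touches nothing.
It fails at once if the frame's length or place is changed by more than 4 mm (distance of frame_end from where it was at the start of the episode above 0.004 m).
It fails at once if a bystander is moved more than 30 mm (distance of any of chocolate_bar, dough_scraper, broad_scraper, steel_cup, wooden_spoon from where it was at the start of the episode above 0.03 m).
It also fails if it takes over 54 s, if anything falls off the work surface, if the arm or the gripper's body presses on something with over 40 N, if the wrist force passes 120 N, or if a joint passes its speed limit or range.

## Working session

There is one attempt and no reset: what is moved stays moved. The work goes in short steps, Python scripts to look and compute and a shell command to move; the robot and the scene stay as the last step left them, time stands still between calls to the robot, and variables do not carry over. Pictures are saved under pics/ and viewed, on a budget of 10 in all, crops included, one or two more only if the job needs it, and the job is handed in when it is done.

```bash
mkdir -p pics; ls
python3 - <<'E'
from bench import ctrl, optics
import cv2,json
s=ctrl.get_state(); print(s, ctrl.tcp_to_tips)
import pickle
d={}
for n in ("top","side","wrist"):
    r=optics.get_image(n); d[n]=r
    cv2.imwrite(f"pics/{n}0.png",r["image"][:,:,::-1])
    print(n,{k:(v.tolist() if hasattr(v,'tolist') else v) for k,v in r.items() if k!="image"})
pickle.dump(d,open("cal.pkl","wb"))
E
```

```text
pics
{'time': 0.0, 'joint_positions': array([-1.19685539,  0.32184778, -0.07010073,  1.4516909 ,  0.02261204,
        1.37076653, -0.05691387]), 'qd': array([ 6.58088606e-05,  9.97263303e-04,  1.91410662e-04, -6.70308697e-04,
        1.59631478e-04, -2.19683349e-03, -5.34891227e-04]), 'joint_torque': array([-7.40653354e-05, -4.91301441e+01, -4.03882088e-01, -3.12529385e+01,
       -6.39981357e-02,  4.37835208e-02,  1.47716569e-04]), 'position': array([0.22872192, 0.60781679, 0.21023757]), 'tool_rot': array([-5.62095149e-01, -3.09065142e+00,  2.99980945e-03]), 'ft_force': array([ 0.06465321,  0.61431615, -0.17279571]), 'torque': array([ 0.05483972, -0.0301629 ,  0.02223988]), 'grip_width': 0.9994492404061734} 0.017
top {'fx': 370.80512008215527, 'fy': 370.80512008215527, 'cx': 320.82365981613486, 'cy': 192.76181300635798, 'R': [[-0.012211297344050522, -0.9997090316837539, 0.020802312061539086], [-0.9948529334744236, 0.010053886505553411, -0.10082936141554721], [0.1005908791815082, -0.021926498490728523, -0.9946862337890412]], 't': [0.06056894990419551, 0.5643545741107355, 1.1775599703591448]}
side {'fx': 396.7873209123643, 'fy': 396.7873209123643, 'cx': 320.8026781862008, 'cy': 199.87724614644998, 'R': [[0.7737075102565802, -0.6333701779290846, 0.014795481832083806], [-0.4316493007973523, -0.5440976206675483, -0.7194697077049663], [0.4637408432451477, 0.55027265686566, -0.694366209872202]], 't': [-0.39529379105744944, 0.3619182461781552, 0.7951010719258059]}
wrist {'fx': 313.47234315992023, 'fy': 313.47234315992023, 'cx': 319.01940153316207, 'cy': 192.63976311025417, 'hand_eye': [[-0.00020426642877014172, -0.9701910978035577, -0.2423410654799369, 0.06574903501708915], [0.9999998685929569, -0.00031212654931756905, 0.0004066830250702882, 0.0006788786681074521], [-0.0004702013310771363, -0.24234095056292518, 0.9701910340705909, -0.1729109881711238], [0.0, 0.0, 0.0, 1.0]]}
```

View pics/top0.png

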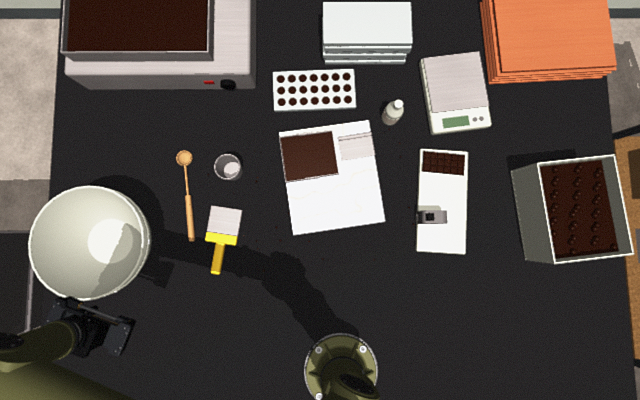

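View pics/side0.png

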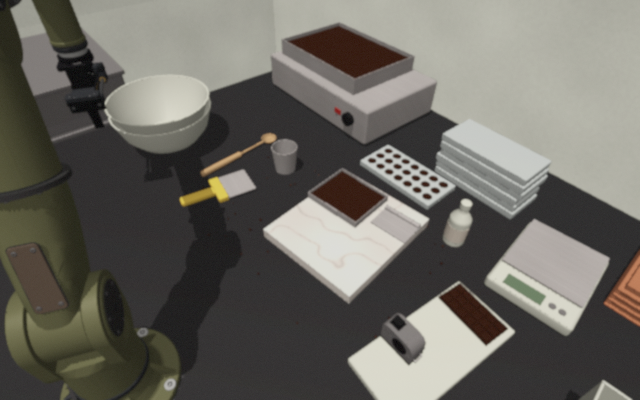

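The top view shows the marble with corners near (279,132), (370,121), (384,222) and (293,234). The frame is at its upper left, with its near right corner near (339,176). The tape stands on the board at about (432,216), hook to the left. The side view shows the same layout, with the tape at (403,338).

```bash
cat > h.py <<'E'
import numpy as np,cv2,pickle
from scipy.spatial.transform import Rotation as Ro
from bench import ctrl,optics
def shot(name,fn=None):
    s=ctrl.get_state(); r=optics.get_image(name)
    if name=="wrist":
        H=np.array(r["hand_eye"]); T=np.eye(4); T[:3,:3]=Ro.from_rotvec(s["tool_rot"]).as_matrix(); T[:3,3]=s["position"]
        M=np.linalg.inv(T@H); r["R"],r["t"]=M[:3,:3],M[:3,3]
    r["R"]=np.array(r["R"]); r["t"]=np.array(r["t"])
    if fn: cv2.imwrite(f"pics/{fn}.png",r["image"][:,:,::-1]); pickle.dump(r,open(f"pics/{fn}.pkl","wb"))
    return r
def load(fn): return pickle.load(open(f"pics/{fn}.pkl","rb"))
def ray(r,p):
    d=r["R"].T@np.array([(p[0]-r["cx"])/r["fx"],(p[1]-r["cy"])/r["fy"],1]); return -r["R"].T@r["t"],d/np.linalg.norm(d)
def plane(r,p,z):
    c,d=ray(r,p); return c+d*(z-c[2])/d[2]
def tri(obs):
    A=np.zeros((3,3));b=np.zeros(3)
    for r,p in obs:
        c,d=ray(r,p);P=np.eye(3)-np.outer(d,d);A+=P;b+=P@c
    return np.linalg.solve(A,b)
def proj(r,X):
    c=r["R"]@np.array(X)+r["t"]; return np.array([r["fx"]*c[0]/c[2]+r["cx"],r["fy"]*c[1]/c[2]+r["cy"]])
def totool(d):  # world shift -> tool axes, mm
    return Ro.from_rotvec(ctrl.get_state()["tool_rot"]).as_matrix().T@np.array(d)*1000
E
python3 - <<'E'
from h import *
d=pickle.load(open("cal.pkl","rb"))
for n in("top","side"): d[n]["R"]=np.array(d[n]["R"]);d[n]["t"]=np.array(d[n]["t"])
t=d["top"]
for p in [(279,132),(370,121),(384,222),(293,234),(339,176)]: print(p,plane(t,p,.03).round(3))
for p in [(432,216),(418,216),(417,252),(466,254)]: print(p,plane(t,p,.02).round(3),plane(t,p,.08).round(3))
print("tape",tri([(t,(431,216)),(d["side"],(398,322))]))
s=ctrl.get_state();print(Ro.from_rotvec(s["tool_rot"]).as_matrix().round(3))
E
```

```text
(279, 132) [0.767 0.19  0.03 ]
(370, 121) [ 0.803 -0.112  0.03 ]
(384, 222) [ 0.468 -0.149  0.03 ]
(293, 234) [0.433 0.145 0.03 ]
(339, 176) [ 0.619 -0.006  0.03 ]
(432, 216) [ 0.486 -0.309  0.02 ] [ 0.484 -0.289  0.08 ]
(418, 216) [ 0.486 -0.263  0.02 ] [ 0.484 -0.246  0.08 ]
(417, 252) [ 0.37  -0.255  0.02 ] [ 0.374 -0.238  0.08 ]
(466, 254) [ 0.361 -0.415  0.02 ] [ 0.365 -0.39   0.08 ]
tape [ 0.48196543 -0.28345727  0.08466807]
[[-0.936  0.352 -0.   ]
 [ 0.352  0.936 -0.001]
 [-0.    -0.001 -1.   ]]
```

```bash
python3 -m inch '[[[-12,-33,-30],[0,0,0]],[[-12,-33,-30],[0,0,0]],[[-12,-33,-30],[0,0,0]],[[-38,-29,0],[0,0,0]],[[-38,-29,0],[0,0,0]],[[-38,-29,0],[0,0,0]],[[-38,-29,0],[0,0,0]],[[-38,-29,0],[0,0,0]],[[-38,-29,0],[0,0,0]],[[-38,-29,0],[0,0,0]]]' 0
```

```text
time: 1.15
position: [0.4058, 0.2174, 0.3013]
tool_rot: [0.562, 3.091, 0.001]
ft_force: [0.5, 1.1, -0.3]
grip_width: 0.998
```

```bash
python3 -m inch '[[[-27,4,0],[0,0,8.5]],[[-27,4,0],[0,0,8.5]],[[-27,4,0],[0,0,8.5]],[[-27,4,0],[0,0,8.5]],[[-27,4,0],[0,0,8.5]],[[-27,4,0],[0,0,8.5]],[[-27,4,0],[0,0,8.5]],[[-27,4,0],[0,0,8.5]],[[0,0,0],[0,0,0]],[[0,0,0],[0,0,0]]]' 0
python3 - <<'E'
from h import *
r=shot("wrist","w1"); print(ctrl.get_state()["position"],Ro.from_rotvec(ctrl.get_state()["tool_rot"]).as_matrix().round(3))
E
```

```text
time: 2.15
position: [0.5583, 0.0815, 0.3011]
tool_rot: [-2.194, -2.248, 0.0]
ft_force: [-0.1, 0.3, 0.2]
grip_width: 0.997
[0.55808743 0.08265998 0.30113109] [[-0.026  1.    -0.001]
 [ 1.     0.026  0.001]
 [ 0.001 -0.001 -1.   ]]
```

View pics/w1.png

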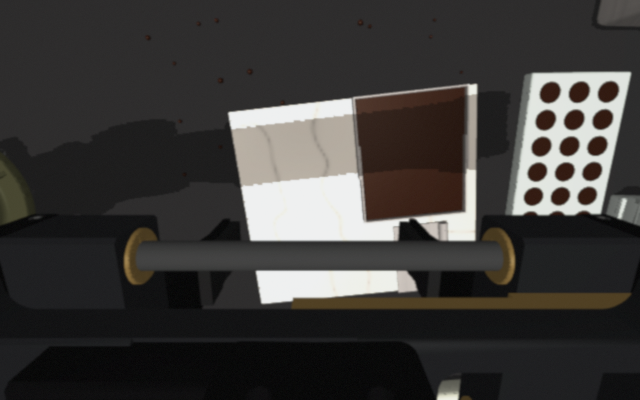

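Wrist view over the marble: left edge runs from (229,112) to (476,84). The frame's near side runs from (354,97) to (366,220), and its right end along rows 212–220. Next I fit lines to these edges.

```bash
cat > m.py <<'E'
from h import *
def fit(P):
    P=np.array(P,float); vx,vy,x,y=cv2.fitLine(P.astype(np.float32),cv2.DIST_HUBER,0,.01,.01).ravel(); return np.array([x,y]),np.array([vx,vy])
def isect(a,b):
    s=np.linalg.solve(np.c_[a[1],-b[1]],b[0]-a[0]); return a[0]+s[0]*a[1]
def edge(g,a,b,sgn,n=30,w=10):
    # subpixel strongest gradient across the segment a-b ; sgn: sign of change along normal (rot +90: (-dy,dx))
    a,b=np.array(a,float),np.array(b,float); d=(b-a)/np.linalg.norm(b-a); nn=np.array([-d[1],d[0]]); P=[]
    for s in np.linspace(.08,.92,n):
        k=np.arange(-w,w+.01,.5); q=a+s*(b-a)+k[:,None]*nn
        v=cv2.remap(g,q[:,0].astype(np.float32)[:,None],q[:,1].astype(np.float32)[:,None],cv2.INTER_LINEAR).ravel()
        gr=sgn*np.gradient(cv2.GaussianBlur(v[:,None],(1,5),1).ravel()); i=gr.argmax(); P.append(a+s*(b-a)+k[i]*nn)
    return fit(P)
E
python3 - <<'E'
from m import *
r=load("w1"); g=cv2.cvtColor(r["image"],cv2.COLOR_RGB2GRAY).astype(np.float32)
L=edge(g,(231,112),(350,98.5),1)      # marble left edge, +row = brighter
N=edge(g,(354,100),(365,216),1)       # frame near side, normal (-dy,dx) -> -col = brighter
R=edge(g,(370,220),(395,217),1,w=6)       # frame right end, +row brighter
M=edge(g,(230,116),(261,300),-1)      # marble near side
for n,l in zip("LNRM",(L,N,R,M)): print(n,l[0].round(1),np.degrees(np.arctan2(l[1][1],l[1][0])).round(2))
ax=plane(r,L[0]+60*L[1],.03)-plane(r,L[0]-60*L[1],.03); ax/=np.linalg.norm(ax)
if ax[0]<0: ax=-ax
print("yaw",np.degrees(np.arctan2(ax[1],ax[0])))
ay=np.array([-ax[1],ax[0],0])
c0=plane(r,isect(L,M),.03); print("corner left near",c0)
for z in(.03,.05): print("fe px",isect(N,R),plane(r,isect(N,R),z), "rel", (plane(r,isect(N,R),z)-c0)@ax,(plane(r,isect(N,R),z)-c0)@ay)
print("frame left corner px",isect(L,N))
# frame yaw
for l,nm in((N,"N"),(R,"R"),(M,"M")):
    z=.03 if nm=="M" else .05
    v=plane(r,l[0]+20*l[1],z)-plane(r,l[0]-20*l[1],z); print(nm,np.degrees(np.arctan2(v[1],v[0])))
np.savez("marble.npz",ax=ax,ay=ay,c0=c0,fe=plane(r,isect(N,R),.05))
# wider view info: marble edge point
print("edge pt",c0+.095*ax)
E
```

```text
L [283.5 105.1] -6.48
N [360.3 157.9] 84.09
R [379.7 220. ] -5.13
M [243.5 204.3] 80.2
yaw 7.596957269246119
corner left near [0.43102731 0.14877547 0.03      ]
fe px [366.82635 221.19781] [ 0.63178598 -0.0050972   0.03      ] rel 0.1786539761284614 -0.1790631156408153
fe px [366.82635 221.19781] [0.6284407  0.00180303 0.05      ] rel 0.17625029722485547 -0.17178118817594298
frame left corner px [353.99152   97.130104]
N -80.93695000041495
R 6.834525965501964
M -82.48408541190648
edge pt [0.52519346 0.16133483 0.03      ]
```

Run:
```python
from m import *
m=np.load("marble.npz");c0,ax,ay=m["c0"],m["ax"],m["ay"]
r=load("w1"); g=cv2.cvtColor(r["image"],cv2.COLOR_RGB2GRAY).astype(np.float32)
L=edge(g,(231,112),(350,98.5),1);M=edge(g,(230,116),(261,300),-1);F=edge(g,(476,86),(476,200),1);B=edge(g,(262,303),(290,300),-1,w=6)
F2=edge(g,(468,92),(465,208),-1,w=6)
for n,p in(("farleft",isect(L,F)),("nearright",isect(M,B))):
    P=plane(r,p,.03)-c0; print(n,p,P@ax,P@ay)
N=edge(g,(354,100),(365,216),1)
for z in(.03,.05):
  for n,l in(("N",N),("F2",F2)): print(n,z,[((plane(r,l[0]+k*l[1],z)-c0)@ax).round(4) for k in(-40,0,40)])
# top view
d=pickle.load(open("cal.pkl","rb"));t=d["top"];t["R"]=np.array(t["R"]);t["t"]=np.array(t["t"])
g=cv2.cvtColor(t["image"],cv2.COLOR_RGB2GRAY).astype(np.float32)
L=edge(g,(280,138),(293,232),-1,w=5);M=edge(g,(296,234),(382,223),-1,w=5);R=edge(g,(338,160),(340,174),-1,w=5);N=edge(g,(290,181),(337,177),1,w=5);Rt=edge(g,(372,128),(383,218),1,w=5);
F=edge(g,(282,132),(366,122),1,w=5)
c=plane(t,isect(L,M),.03);a=plane(t,isect(L,F),.03)-c;a/=np.linalg.norm(a);b=np.array([-a[1],a[0],0])
print("top c0",c,"yaw",np.degrees(np.arctan2(a[1],a[0])))
for n,l1,l2,z in(("farleft",L,F,.03),("nearright",Rt,M,.03),("fe",R,N,.05),("fe",R,N,.03)):
    P=plane(t,isect(l1,l2),z); print(n,isect(l1,l2),P,(P-c)@a,(P-c)@b)
```

```text
farleft [476.88385  83.16882] 0.33941706568848046 5.841546188634504e-09
nearright [260.65753 303.59442] -0.00042403922578346476 -0.2997441599055763
N 0.03 [np.float64(0.1748), np.float64(0.1762), np.float64(0.1777)]
F2 0.03 [np.float64(0.3243), np.float64(0.3257), np.float64(0.3271)]
N 0.05 [np.float64(0.1726), np.float64(0.1739), np.float64(0.1754)]
F2 0.05 [np.float64(0.3153), np.float64(0.3167), np.float64(0.318)]
top c0 [0.42967342 0.1459798  0.03      ] yaw 8.252768566309618
farleft [277.34866 131.90039] [0.7675912  0.19499222 0.03      ] 0.3414537258064903 1.0677861045917245e-18
nearright [385.0213  221.28317] [ 0.47004739 -0.15205948  0.03      ] -0.0028248164458846577 -0.3007482137134357
fe [337.74246 172.33905] [ 6.28139673e-01 -4.04325256e-04  5.00000000e-02] 0.17539898562220707 -0.17335617035265255
fe [337.74246 172.33905] [ 0.63127324 -0.00178249  0.03      ] 0.17830228075913387 -0.17516986003255336
```

Run:
```python
from m import *
r=load("w1"); im=r["image"][195:235,345:405,::-1]; im2=r["image"][85:125,340:400,::-1]
cv2.imwrite("pics/c1.png",np.vstack([cv2.resize(i,None,fx=7,fy=7,interpolation=cv2.INTER_NEAREST) for i in(im2,im)]))
g=cv2.cvtColor(r["image"],cv2.COLOR_RGB2GRAY)
print(g[205:230,380]);print(g[150,348:372])
```

```text
[ 44  42  44  43  43  43  42  42  42  42  41  41  45  57  86 140 200 232
 239 239 239 239 239 239 239]
[173 174 174 174 173 173 167 140 108 115 125 119  97  57  39  37  37  38
  38  38  36  39  39  36]
```

View pics/c1.png

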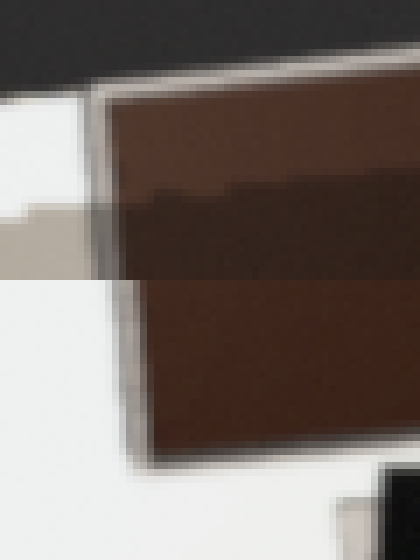

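The crop shows a light steel rim, about 2 px or 3 mm, outside the chocolate edge I had fitted. So the frame's right end is about 174 mm from the marble's left edge. Now over to the tape.

```bash
python3 -m inch '[[[-38,-7,0],[0,0,0]],[[-39,-8,0],[0,0,0]],[[-39,-8,0],[0,0,0]],[[-39,-8,0],[0,0,0]],[[-39,-8,0],[0,0,0]],[[-39,-8,0],[0,0,0]],[[-39,-8,0],[0,0,0]],[[-39,-8,0],[0,0,0]],[[-39,-8,0],[0,0,0]],[[-36,-6,0],[0,0,0]]]' 0
python3 - <<'E'
from h import *
import time
r=shot("wrist","w2")
E
python3 -m inch '[[[0,5,5],[0,0,0]],[[0,5,10],[0,0,0]],[[0,5,10],[0,0,0]],[[0,5,10],[0,0,0]],[[0,5,10],[0,0,0]],[[0,5,10],[0,0,0]],[[0,0,5],[0,0,0]],[[0,0,0],[0,0,0]],[[0,0,0],[0,0,0]],[[0,0,0],[0,0,0]]]' 0
python3 - <<'E'
from h import *
r=shot("wrist","w3");a=load("w2")
cv2.imwrite("pics/w23.png",np.vstack([a["image"][:260,80:560,::-1],r["image"][:260,80:560,::-1]]))
E
```

```text
time: 3.2
position: [0.491, -0.306, 0.3014]
tool_rot: [-2.19, -2.252, -0.002]
ft_force: [2.0, 0.1, -0.1]
grip_width: 1.003
time: 4.25
position: [0.5208, -0.3057, 0.242]
tool_rot: [2.194, 2.247, 0.001]
ft_force: [0.2, -0.3, 0.1]
grip_width: 0.999
```

View pics/w23.png

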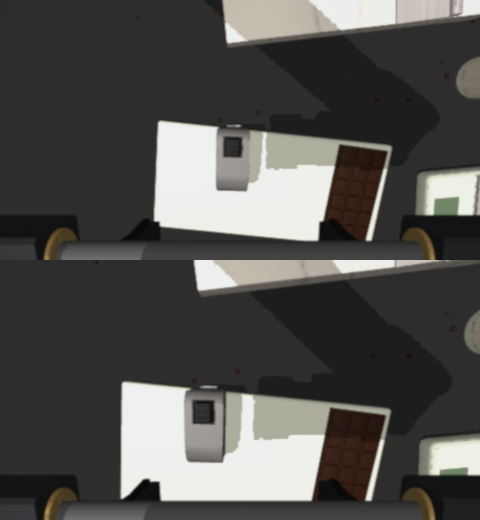

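Both wrist views show the tape on the board. The lock tab is at (312,147) in the first and (283,151) in the second, with the case nearly along image vertical and the hook at the top.

Run:
```python
from m import *
A=[]
for f,(x0,y0,x1,y1) in(("w2",(297,130,330,165)),("w3",(264,135,305,170))):
    r=load(f); g=cv2.cvtColor(r["image"],cv2.COLOR_RGB2GRAY)
    m=(g[y0:y1,x0:x1]<70).astype(np.uint8); n,l,s,c=cv2.connectedComponentsWithStats(m); i=1+s[1:,4].argmax(); print(f,s[i],c[i]+[x0,y0]); A.append((r,c[i]+[x0,y0]))
    ys,xs=np.where(l==i)
print("lock",tri(A))
r,g=A[1][0],cv2.cvtColor(A[1][0]["image"],cv2.COLOR_RGB2GRAY)
cv2.imwrite("pics/c3.png",np.hstack([cv2.resize(x["image"][115:215,a:a+70,::-1],None,fx=5.5,fy=5.5,interpolation=cv2.INTER_CUBIC) for x,a in((A[0][0],280),(r,250))]))
```

```text
w2 [  7   7  18  20 352] [312.40340909 146.44602273]
w3 [  9   5  21  24 489] [283.03680982 151.47648262]
lock [ 0.48238973 -0.27832316  0.08188199]
```

View pics/c3.png

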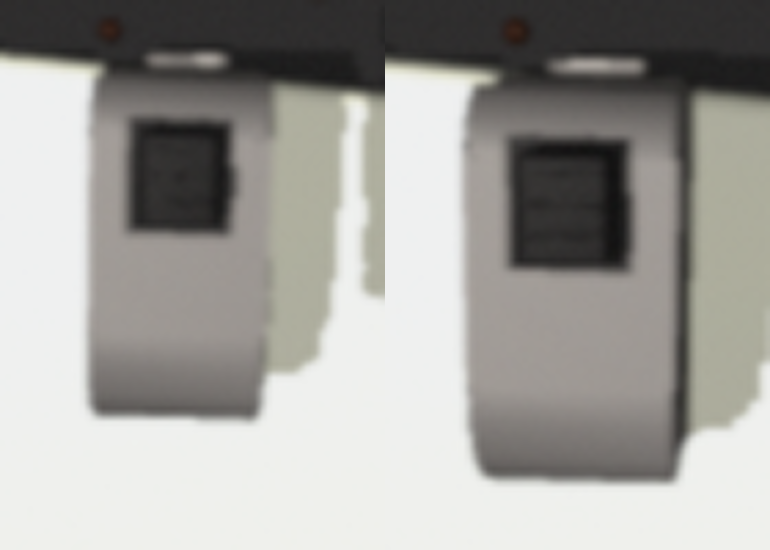

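Run:
```python
from m import *
a,r=load("w2"),load("w3")
P=lambda im,x,y:((280 if im is a else 250)+(x-(0 if im is a else 385))/5.5-.4,115+y/5.5-.4)
for n,p,q in(("L150",P(a,94,200),P(r,470,200)),("R150",P(a,269,200),P(r,677,200)),("L",P(a,91,330),P(r,471,370)),("R",P(a,264,330),P(r,674,370))):
    print(n,plane(a,p,.08).round(4),plane(r,q,.08).round(4))
for z in(.08,.093): print("lock",z,plane(a,P(a,180,176),z).round(4),plane(r,P(r,562,203),z).round(4))
print("locktri",tri([(a,P(a,180,176)),(r,P(r,562,203))]))
print("hook bits",tri([(a,P(a,188,60)),(r,P(r,598,66))]))
print("corner front L/R tri",tri([(a,P(a,130,122)),(r,P(r,511,140))]),tri([(a,P(a,130,232)),(r,P(r,511,266))]))
# board left edge height/dir
d=plane(r,(80+240,260*0+391.7-260+0),.02);print(d, plane(r,(122+80,121),.02))
```

```text
L150 [ 0.4628 -0.2847  0.08  ] [ 0.463  -0.2785  0.08  ]
R150 [ 0.5027 -0.2836  0.08  ] [ 0.5031 -0.2775  0.08  ]
L [ 0.4624 -0.3148  0.08  ] [ 0.4626 -0.3122  0.08  ]
R [ 0.5026 -0.3137  0.08  ] [ 0.5029 -0.3112  0.08  ]
lock 0.08 [ 0.4823 -0.2787  0.08  ] [ 0.4808 -0.2786  0.08  ]
lock 0.093 [ 0.4825 -0.2774  0.093 ] [ 0.4824 -0.2771  0.093 ]
locktri [ 0.48249248 -0.27713862  0.09394743]
hook bits [ 0.48259892 -0.25467661  0.02499292]
corner front L/R tri [ 0.47049456 -0.26715134  0.07571996] [ 0.47108858 -0.29124981  0.08150005]
[ 0.52133475 -0.26014588  0.02      ] [ 0.37610162 -0.25062295  0.02      ]
```

```bash
python3 -m inch '[[[0,0,10],[0,0,2.3]],[[2,-8,10],[0,0,0]],[[2,-8,10],[0,0,0]],[[2,-8,10],[0,0,0]],[[1,-8,10],[0,0,0]],[[1,-6,10],[0,0,0]],[[0,0,30],[0,0,0]],[[0,0,30],[0,0,0]],[[0,0,30],[0,0,0]],[[0,0,39],[0,0,0]]]' 0
python3 -m inch '[[[0,0,0],[0,0,0]],[[0,0,0],[0,0,0]],[[0,0,0],[0,0,0]],[[0,0,0],[0,0,0]],[[0,0,0],[0,0,0]],[[0,0,0],[0,0,0]],[[0,0,0],[0,0,0]],[[0,0,0],[0,0,0]],[[0,0,0],[0,0,0]],[[0,0,0],[0,0,0]]]' 1 35
```

```text
time: 5.3
position: [0.4842, -0.2972, 0.0525]
tool_rot: [2.237, 2.201, 0.003]
ft_force: [0.5, -0.8, 0.1]
grip_width: 0.998
time: 6.3
position: [0.4825, -0.2967, 0.0529]
tool_rot: [-2.239, -2.203, -0.0]
ft_force: [-3.6, 1.3, 6.9]
grip_width: 0.478
```

```bash
python3 -m inch '[[[0,0,-8],[0,0,0]],[[0,0,-20],[0,0,0]],[[0,0,-30],[0,0,0]],[[0,0,-30],[0,0,-4.25]],[[0,0,-12],[0,0,-4.25]],[[20,5,0],[0,0,0]],[[35,9,0],[0,0,0]],[[42,11,0],[0,0,0]],[[42,11,0],[0,0,0]],[[42,11,0],[0,0,0]]]' 1 35
python3 -m inch '[[[42,11,0],[0,0,0]],[[42,11,0],[0,0,0]],[[42,11,0],[0,0,0]],[[42,11,0],[0,0,0]],[[35,8,0],[0,0,0]],[[18,5,0],[0,0,0]],[[8,1,5],[0,0,0]],[[0,0,15],[0,0,0]],[[0,0,15],[0,0,0]],[[0,0,5],[0,0,0]]]' 1 35
python3 - <<'E'
from h import *
r=shot("wrist","w4");s=ctrl.get_state();print(s["position"],s["ft_force"],Ro.from_rotvec(s["tool_rot"]).as_matrix().round(3))
cv2.imwrite("pics/c4.png",cv2.resize(r["image"][70:260,170:430,::-1],None,fx=3,fy=3,interpolation=cv2.INTER_CUBIC))
E
```

```text
time: 7.3
position: [0.5049, -0.1092, 0.1517]
tool_rot: [-2.07, -2.362, 0.0]
ft_force: [0.9, 0.5, -5.4]
grip_width: 0.481
time: 8.3
position: [0.531, 0.1206, 0.1093]
tool_rot: [-2.072, -2.359, 0.008]
ft_force: [-0.3, -1.0, -5.9]
grip_width: 0.481
[0.53102395 0.12091727 0.10938171] [-0.87945805  0.47464229 -6.18775336] [[-0.129  0.992 -0.004]
 [ 0.992  0.129 -0.002]
 [-0.002 -0.005 -1.   ]]
```

View pics/c4.png

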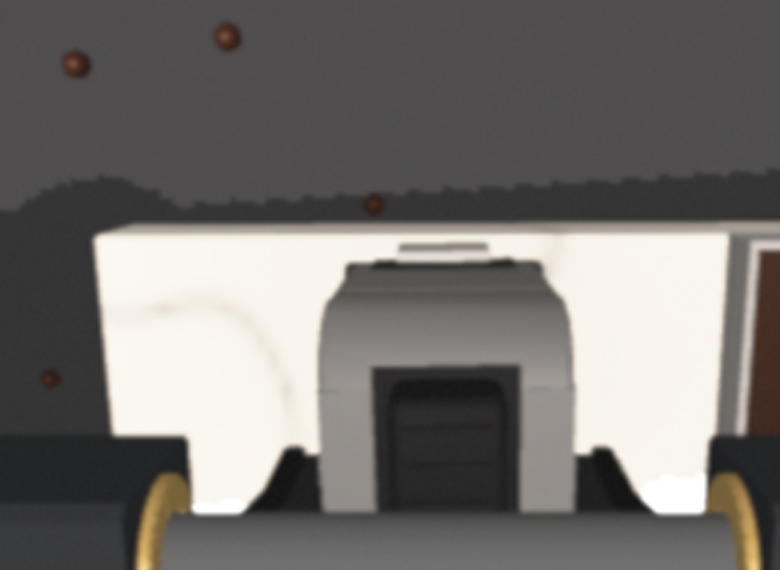

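Wrist crop: the marble's top rim is at crop row ~234. The hook's white top edge is at about (445,253), with its tip line at row ~245. The blade is square to the edge.

```bash
cat > hk.py <<'E'
from m import *
def hook(fn,tip,rimL,rimR,cx=170,cy=70,f=3):
    m=np.load("marble.npz");ax,ay,c0=m["ax"],m["ay"],m["c0"]
    r=load(fn);P=lambda p:(cx+p[0]/f-.33,cy+p[1]/f-.33)
    s=ctrl.get_state();z=s["position"][2]-.033
    a,b=plane(r,P(rimL),.03),plane(r,P(rimR),.03);d=(b-a)/np.linalg.norm(b-a);n=np.array([-d[1],d[0],0])
    h=plane(r,P(tip),z-.009)
    X=s["position"]
    print("underside z",z,"rim yaw",np.degrees(np.arctan2(d[1],d[0])),"a,b",a,b,"rim vs c0 in ay",(a-c0)@ay,(b-c0)@ay)
    print("hook outer tip",h,"inner beyond rim mm",((h-a)@n-.002)*1e3, "TCP-based inner mm",((X-a)@n+.043)*1e3,"x_m",(X-c0)@ax-.17)
E
python3 - <<'E'
from hk import *
hook("w4",(445,244.5),(110,234),(720,233))
E
```

```text
underside z 0.07638170589085409 rim yaw 7.512290422832837 a,b [0.43618467 0.14905565 0.03      ] [0.59760044 0.17034166 0.03      ] rim vs c0 in ay -0.00040410493565438374 -0.0006446964342453877
hook outer tip [0.52515948 0.16220121 0.06738171] inner beyond rim mm -0.599738252421912 TCP-based inner mm 2.7039576735843203 x_m -0.07456403773069087
```

```bash
python3 -m inch '[[[5,0,0],[0,0,0]],[[0,0,4],[0,0,0]],[[0,0,8],[0,0,0]],[[0,0,10],[0,0,0]],[[0,0,10],[0,0,0]],[[0,0,7],[0,0,0]],[[0,0,4],[0,0,0]],[[0,0,0],[0,0,0]],[[0,0,0],[0,0,0]],[[0,0,0],[0,0,0]]]' 1 35
python3 - <<'E'
from h import *
r=shot("wrist","w5");s=ctrl.get_state();print(s["position"],s["ft_force"])
cv2.imwrite("pics/c5.png",cv2.resize(r["image"][70:260,170:430,::-1],None,fx=3,fy=3,interpolation=cv2.INTER_CUBIC))
E
```

```text
time: 9.35
position: [0.5327, 0.1287, 0.0698]
tool_rot: [2.069, 2.363, 0.001]
ft_force: [0.9, 0.1, -4.5]
grip_width: 0.482
[0.53265193 0.128716   0.06988229] [-1.76923968e-01  3.08551138e-03 -5.89189240e+00]
```

View pics/c5.png

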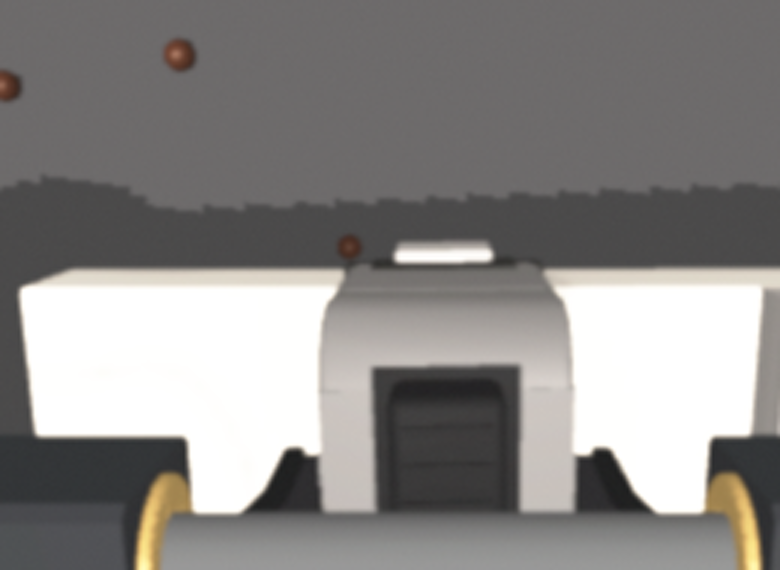

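```bash
python3 -m inch '[[[0,0,2],[0,0,0]],[[0,0,2],[0,0,0]],[[0,0,0],[0,0,0]],[[-5,0,0],[0,0,0]],[[-8,0,0],[0,0,0]],[[-10,0,0],[0,0,0]],[[-10,0,0],[0,0,0]],[[-10,0,0],[0,0,0]],[[0,0,0],[0,0,0]],[[0,0,0],[0,0,0]]]' 1 35
python3 - <<'E'
from h import *
r=shot("wrist","w6");s=ctrl.get_state();print(s["position"],s["ft_force"])
m=np.load("marble.npz");ax,ay,c0=m["ax"],m["ay"],m["c0"];X=s["position"]
print("mouth est y", (X-c0)@ay+.042, "x_m",(X-c0)@ax-.17, "tool yaw err",np.degrees(np.arcsin(Ro.from_rotvec(s["tool_rot"]).as_matrix()[:,0]@ax)))
cv2.imwrite("pics/c6.png",cv2.resize(r["image"][30:260,170:430,::-1],None,fx=2.6,fy=2.6,interpolation=cv2.INTER_CUBIC))
E
```

```text
time: 10.4
position: [0.538, 0.0856, 0.0655]
tool_rot: [-2.071, -2.362, -0.001]
ft_force: [0.0, 1.4, -5.9]
grip_width: 0.482
[0.53798013 0.08621543 0.06543847] [-0.20158427  1.41082578 -6.56806249]
mouth est y -0.03415049402724183 x_m -0.07225662861203558 tool yaw err 0.019033626405119
```

View pics/c6.png

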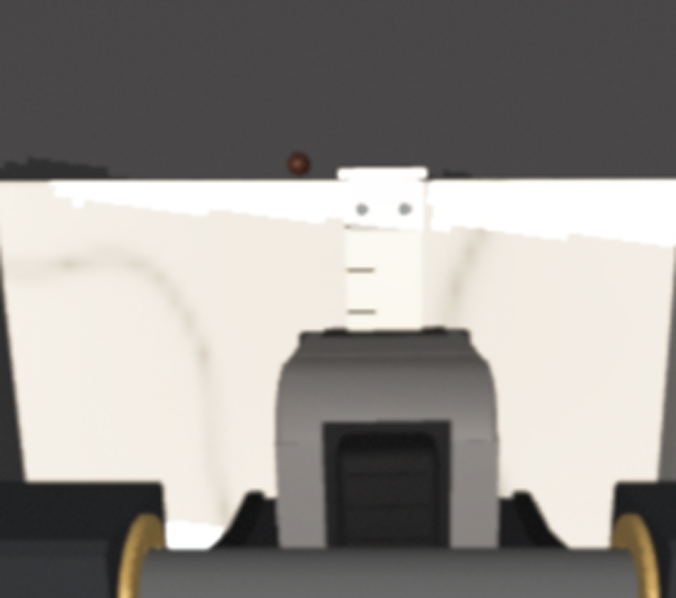

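The hook is caught over the rim, at crop rows 170–180. About 35 mm of blade is out, square to the edge. Now I draw back.

```bash
python3 -m inch '[[[-8,0,0],[0,0,0]],[[-14,0,0],[0,0,0]],[[-18,0,0],[0,0,0]],[[-18,0,0],[0,0,0]],[[-18,0,0],[0,0,0]],[[-18,0,0],[0,0,0]],[[-18,0,0],[0,0,0]],[[-15,0,0],[0,0,0]],[[-9,0,0],[0,0,0]],[[-3.5,0,0],[0,0,0]]]' 1 35
python3 -m inch '[[[0,0,0],[0,0,0]],[[0,0,0],[0,0,0]],[[0,0,0],[0,0,0]],[[0,0,0],[0,0,0]],[[0,0,1],[0,0,0]],[[0,0,0.5],[0,0,0]],[[0,0,0.5],[0,0,0]],[[0,0,0],[0,0,0]],[[0,0,0],[0,0,0]],[[0,0,0],[0,0,0]]]' 1 35
python3 - <<'E'
from h import *
r=shot("wrist","w7");t=shot("top","t7");s=ctrl.get_state();print(s["position"],s["ft_force"])
m=np.load("marble.npz");ax,ay,c0=m["ax"],m["ay"],m["c0"];X=s["position"]
print("mouth est y", (X-c0)@ay+.042, "x_m",(X-c0)@ax-.17)
cv2.imwrite("pics/c7.png",cv2.resize(r["image"][0:270,150:500,::-1],None,fx=2.2,fy=2.2,interpolation=cv2.INTER_CUBIC))
E
```

```text
time: 11.45
position: [0.5563, -0.0542, 0.0655]
tool_rot: [2.072, 2.361, -0.0]
ft_force: [1.7, 1.7, -6.2]
grip_width: 0.479
time: 12.45
position: [0.5562, -0.0522, 0.0634]
tool_rot: [-2.069, -2.363, 0.0]
ft_force: [0.9, 3.7, -4.4]
grip_width: 0.476
[ 0.5561993  -0.05225931  0.0633582 ] [ 0.14869514  2.300597   -3.44946089]
mouth est y -0.17381842393972682 x_m -0.07250425258990668
```

View pics/c7.png

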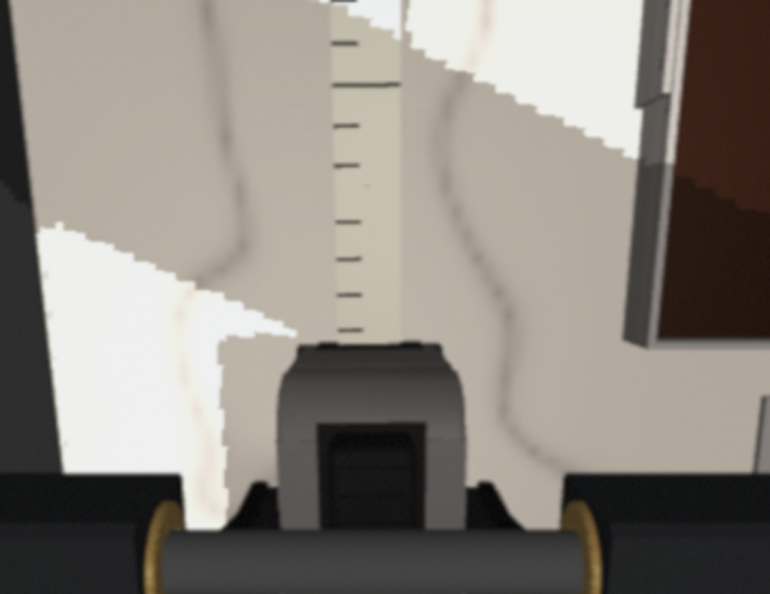

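The frame's near right corner shows clearly: base (626,341), top rim (650,348) in the crop. The blade leaves the case at row ~345. Now I compare them in the marble's axes.

Run:
```python
from h import *
r=load("w7");m=np.load("marble.npz");ax,ay,c0=m["ax"],m["ay"],m["c0"]
P=lambda x,y:(150+x/2.2-.27,y/2.2-.27)
for n,p,z in(("base corner",(626,341),.03),("top corner",(650,348.5),.05),("end rim",(740,346.5),.05),("mouth",(368,345),.035),("tick",(345,85),.036),("lastTick",(350,330),.036)):
    X=plane(r,P(*p),z)-c0; print(n,(X@ax-.17).round(4),(X@ay).round(4))
```

```text
base corner 0.0038 -0.1751
top corner 0.0032 -0.1746
end rim 0.0275 -0.1741
mouth -0.0733 -0.1756
tick -0.0793 -0.106
lastTick -0.0785 -0.1711
```

```bash
python3 -m inch '[[[0,0,0.4],[0,0,0]],[[0,0,0.3],[0,0,0]],[[0,0,0],[0,0,0]],[[0,0,0],[0,0,0]],[[0,0,0],[0,0,0]],[[0,0,0],[0,0,0]],[[0,0,0],[0,0,0]],[[0,0,0],[0,0,0]],[[0,0,0],[0,0,0]],[[0,0,0],[0,0,0]]]' 1 35
python3 -m inch '[[[0,0,0],[0,0,0]],[[0,0,0],[0,0,0]],[[0,0,0],[0,0,0]],[[0,0,0],[0,0,0]],[[0,0,0],[0,0,0]],[[0,0,0],[0,0,0]],[[0,0,-10],[0,0,0]],[[0,0,-25],[0,0,0]],[[0,0,-25],[0,0,0]],[[0,0,-25],[0,0,0]]]' 0.2 20
python3 - <<'E'
from h import *
r=shot("wrist","w8");s=ctrl.get_state();print(s["position"],s["ft_force"])
cv2.imwrite("pics/c8.png",cv2.resize(r["image"][0:270,150:500,::-1],None,fx=2.2,fy=2.2,interpolation=cv2.INTER_CUBIC))
E
```

```text
time: 13.55
position: [0.5562, -0.052, 0.0631]
tool_rot: [-2.069, -2.363, -0.001]
ft_force: [-3.7, 3.9, 1.9]
grip_width: 0.478
time: 14.55
position: [0.5564, -0.0525, 0.1493]
tool_rot: [2.07, 2.363, 0.001]
ft_force: [0.8, 0.8, 0.7]
grip_width: 0.795
[ 0.55910333 -0.05272938  0.15380756] [ 1.73654658 -0.08753151  2.53967103]
```

View pics/c8.png

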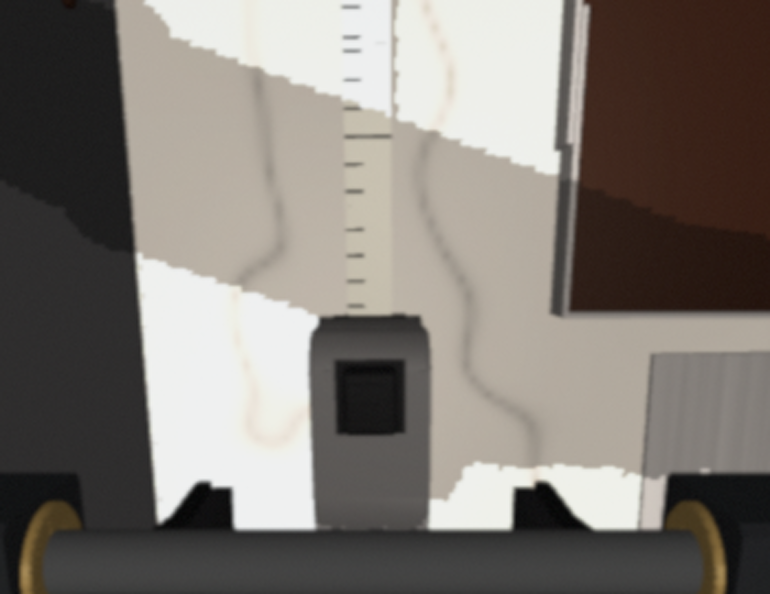

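The tape stands free on the marble, with its mouth (row ~315) level with the frame end (row ~313). The lock is at (370,397) in the crop.

Run:
```python
from h import *
r=load("w8");m=np.load("marble.npz");ax,ay,c0=m["ax"],m["ay"],m["c0"]
P=lambda x,y:(150+x/2.2-.27,y/2.2-.27)
L=plane(r,P(370,397),.10);s=ctrl.get_state();print(s["position"],"lock",L,"tool shift",totool(L-s["position"]))
for n,p,z in(("base corner",(556,315),.03),("end rim",(700,313),.05),("mouth",(368,316),.035)):
    X=plane(r,P(*p),z)-c0; print(n,(X@ax-.17).round(4),(X@ay).round(4))
```

```text
[ 0.55910333 -0.05272938  0.15380756] lock [ 0.5534192  -0.03240315  0.1       ] tool shift [20.91218984 -3.3637615  53.77809762]
base corner 0.0052 -0.1752
end rim 0.0562 -0.1727
mouth -0.0737 -0.1752
```

```bash
python3 -m inch '[[[5,0,0],[0,0,0]],[[5,0,0],[0,0,0]],[[5,0,0],[0,0,0]],[[5,0,0],[0,0,0]],[[0,0,0],[0,0,0]],[[0,0,0],[0,0,0]],[[0,0,8],[0,0,0]],[[0,0,8],[0,0,0]],[[0,0,6],[0,0,0]],[[0,0,2],[0,0,0]]]' 1 20
python3 -m inch '[[[0,0,0],[0,0,0]],[[0,0,1],[0,0,0]],[[0,0,1],[0,0,0]],[[0,0,1],[0,0,0]],[[0,0,1],[0,0,0]],[[0,0,1],[0,0,0]],[[0,0,1],[0,0,0]],[[0,0,0],[0,0,0]],[[0,0,0],[0,0,0]],[[0,0,0],[0,0,0]]]' 1 20
```

```text
time: 15.6
position: [0.5529, -0.0327, 0.1224]
tool_rot: [-2.069, -2.362, 0.002]
ft_force: [0.2, -0.8, 0.2]
grip_width: 0.025
time: 16.6
position: [0.5537, -0.0325, 0.1177]
tool_rot: [2.07, 2.363, 0.0]
ft_force: [1.2, -0.5, -0.3]
grip_width: 0.005
```

```bash
python3 -m inch '[[[0,0,1],[0,0,0]],[[0,0,1],[0,0,0]],[[0,0,1],[0,0,0]],[[0,0,1],[0,0,0]],[[0,0,0],[0,0,0]],[[0,0,0],[0,0,0]],[[0,0,0],[0,0,0]],[[0,0,0],[0,0,0]],[[0,0,0],[0,0,0]],[[0,0,0],[0,0,0]]]' 1 20
```

```text
time: 17.6
position: [0.5537, -0.0325, 0.1137]
tool_rot: [2.07, 2.364, 0.0]
ft_force: [0.7, 0.2, 1.5]
grip_width: 0.002
```

```bash
python3 -m inch '[[[0,0,0.7],[0,0,0]],[[0,0,0.7],[0,0,0]],[[0,0,0.7],[0,0,0]],[[0,0,0.7],[0,0,0]],[[0,0,0.7],[0,0,0]],[[0,0,0],[0,0,0]],[[0,0,0],[0,0,0]],[[0,0,0],[0,0,0]],[[0,0,0],[0,0,0]],[[0,0,0],[0,0,0]]]' 1 20
```

```text
time: 18.6
position: [0.5537, -0.0325, 0.1102]
tool_rot: [2.07, 2.363, 0.0]
ft_force: [0.5, 0.0, -0.3]
grip_width: 0.009
```

The tips should be at 0.093 with no force felt, so I look before going further.

Run:
```python
from h import *
r=shot("wrist","w9");t=shot("side","s9")
cv2.imwrite("pics/c9.png",np.vstack([cv2.resize(r["image"][60:260,190:460,::-1],None,fx=2,fy=2),cv2.resize(t["image"][150:210,270:405,::-1],None,fx=4,fy=3.3,interpolation=cv2.INTER_CUBIC)]))
```

```text
(no output)
```

View pics/c9.png

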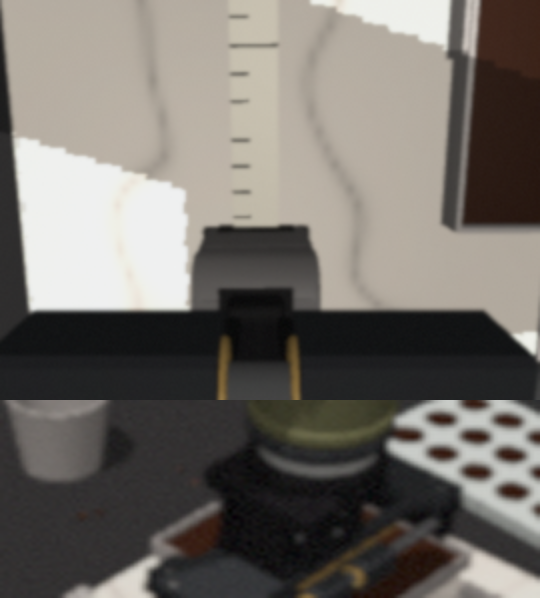

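```bash
python3 -m inch '[[[0,0,0],[0,0,0]],[[0,0,0],[0,0,0]],[[0,0,0],[0,0,0]],[[0,0,0],[0,0,0]],[[0,0,0],[0,0,0]],[[0,0,0],[0,0,0]],[[0,0,0.5],[0,0,0]],[[0,0,0.5],[0,0,0]],[[0,0,0.5],[0,0,0]],[[0,0,0.5],[0,0,0]]]' 1 20
python3 -c "
from h import *
s=ctrl.get_state();print(s['position'],s['ft_force'],s['joint_torque'])"
```

```text
time: 19.7
position: [0.5536, -0.0325, 0.1081]
tool_rot: [-2.07, -2.364, -0.0]
ft_force: [0.6, 0.4, -0.2]
grip_width: 0.008
[ 0.55364693 -0.03249091  0.10810067] [ 0.5563832   0.41443093 -0.17338041] [-7.12505687e-03 -3.50483930e+01  3.63724820e+00 -2.86041015e+01
 -4.32423991e-02  6.61350740e-02 -2.96830520e-03]
```

```bash
python3 -m inch '[[[0,0,0.5],[0,0,0]],[[0,0,0.5],[0,0,0]],[[0,0,0.5],[0,0,0]],[[0,0,0.5],[0,0,0]],[[0,0,0],[0,0,0]],[[0,0,0],[0,0,0]],[[0,0,0],[0,0,0]],[[0,0,0],[0,0,0]],[[0,0,0],[0,0,0]],[[0,0,0],[0,0,0]]]' 1 20
python3 - <<'E'
from h import *
r=load("w9")
H=np.linalg.inv(np.array(r["hand_eye"]))
for p in[(.0095,0,.017),(-.0095,0,.017),(.0095,0,-.02),(0,0,.017)]:
    c=H@np.array([*p,1]);print(p,r["fx"]*c[0]/c[2]+r["cx"],r["fy"]*c[1]/c[2]+r["cy"])
E
```

```text
time: 20.7
position: [0.5537, -0.0325, 0.1062]
tool_rot: [-2.07, -2.364, -0.0]
ft_force: [0.4, -0.5, -0.2]
grip_width: 0.006
(0.0095, 0, 0.017) 318.1782957185804 207.36491324255806
(-0.0095, 0, 0.017) 318.20349114032064 235.53292647343056
(0.0095, 0, -0.02) 317.90659327267747 227.9824334721986
(0, 0, 0.017) 318.19103840536934 221.611000240728
```

```bash
python3 -m inch '[[[0,0,0.5],[0,0,0]],[[0,0,0.5],[0,0,0]],[[0,0,0.5],[0,0,0]],[[0,0,0.5],[0,0,0]],[[0,0,0.5],[0,0,0]],[[0,0,0.5],[0,0,0]],[[0,0,0],[0,0,0]],[[0,0,0],[0,0,0]],[[0,0,0],[0,0,0]],[[0,0,0],[0,0,0]]]' 1 20
python3 - <<'E'
from h import *
r=shot("wrist","w10")
cv2.imwrite("pics/c10.png",cv2.resize(r["image"][150:270,260:380,::-1],None,fx=5,fy=5,interpolation=cv2.INTER_CUBIC))
E
```

```text
time: 21.7
position: [0.5537, -0.0325, 0.1032]
tool_rot: [2.07, 2.364, 0.0]
ft_force: [-0.4, 0.0, -0.4]
grip_width: 0.007
```

View pics/c10.png

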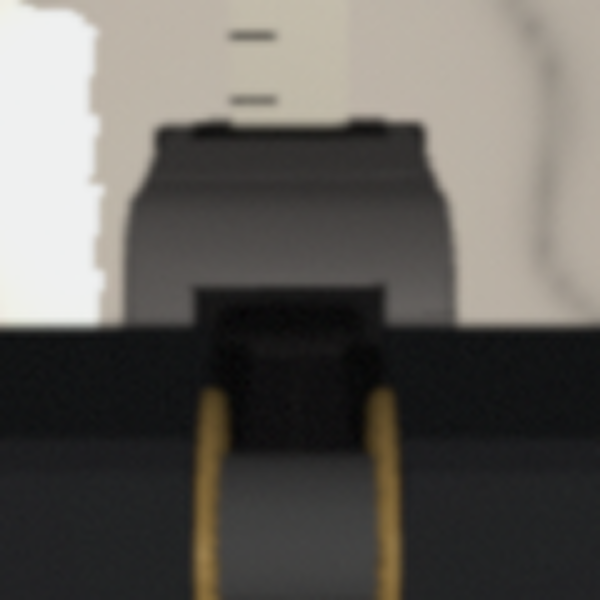

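Run:
```python
from h import *
print(ctrl.tcp_to_tips,[a for a in dir(ctrl) if a[0]!='_'])
a,b=load("w9"),load("w10")
g=lambda r:cv2.cvtColor(r["image"],cv2.COLOR_RGB2GRAY)
for r in(a,b): print(r["image"][195:245:2,318].sum(1)//3)
```

```text
0.017 ['MotionError', 'get_state', 'tcp_to_tips']
[75 78 81 86 82 28 14 10 10 18 21 23 20 18 18 15 17 17 14 17 17 16 18 35
 45]
[71 75 77 79 83 87 51 21 13 10 11 18 20 19 17 17 16 20 17 16 14 17 19 33
 46]
```

```bash
python3 -m inch '[[[0,0,0.5],[0,0,0]],[[0,0,0.5],[0,0,0]],[[0,0,0.5],[0,0,0]],[[0,0,0.5],[0,0,0]],[[0,0,0.5],[0,0,0]],[[0,0,0.5],[0,0,0]],[[0,0,0],[0,0,0]],[[0,0,0],[0,0,0]],[[0,0,0],[0,0,0]],[[0,0,0],[0,0,0]]]' 1 20
```

```text
time: 22.75
position: [0.5537, -0.0325, 0.1002]
tool_rot: [2.07, 2.363, 0.0]
ft_force: [0.4, -0.5, -0.7]
grip_width: 0.001
```

Run:
```python
from h import *
shot("wrist","w11")
f=lambda n:np.clip(cv2.resize(load(n)["image"][190:260,275:365,::-1].astype(np.float32),None,fx=4.4,fy=6,interpolation=cv2.INTER_CUBIC)*3,0,255)
cv2.imwrite("pics/c11.png",np.hstack([f("w9"),f("w11")]))
```

```text
[ WARN:0@0.436] global loadsave.cpp:1063 imwrite_ Unsupported depth image for selected encoder is fallbacked to CV_8U.
```

View pics/c11.png

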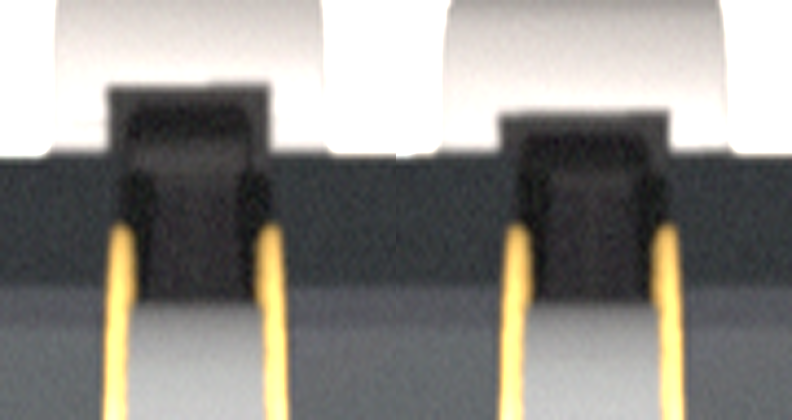

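The enhanced crop shows the lock tab still up. The closed fingers' ends sit at about TCP level, so they retract as they close. Contact should be near, and I keep descending by force.

```bash
python3 -m inch '[[[0,0,0.7],[0,0,0]],[[0,0,0.7],[0,0,0]],[[0,0,0.7],[0,0,0]],[[0,0,0.7],[0,0,0]],[[0,0,0.7],[0,0,0]],[[0,0,0],[0,0,0]],[[0,0,0],[0,0,0]],[[0,0,0],[0,0,0]],[[0,0,0],[0,0,0]],[[0,0,0],[0,0,0]]]' 1 20
```

```text
time: 23.8
position: [0.5537, -0.0325, 0.0967]
tool_rot: [2.069, 2.364, 0.0]
ft_force: [-0.2, -0.2, 0.3]
grip_width: 0.006
```

```bash
python3 -m inch '[[[0,0,0.7],[0,0,0]],[[0,0,0.7],[0,0,0]],[[0,0,0.7],[0,0,0]],[[0,0,0.7],[0,0,0]],[[0,0,0],[0,0,0]],[[0,0,0],[0,0,0]],[[0,0,0],[0,0,0]],[[0,0,0],[0,0,0]],[[0,0,0],[0,0,0]],[[0,0,0],[0,0,0]]]' 1 20
```

```text
time: 24.8
position: [0.5537, -0.0325, 0.0939]
tool_rot: [2.07, 2.364, 0.0]
ft_force: [0.4, -0.3, -0.0]
grip_width: 0.004
```

```bash
python3 -m inch '[[[0,0,0],[0,0,0]],[[0,0,0],[0,0,0]],[[0,0,0],[0,0,0]],[[0,0,0],[0,0,0]],[[0,0,0],[0,0,0]],[[0,0,0],[0,0,0]],[[0,0,0],[0,0,0]],[[0,0,0.7],[0,0,0]],[[0,0,0.7],[0,0,0]],[[0,0,0.7],[0,0,0]]]' 1 20
python3 - <<'E'
from h import *
shot("wrist","w12")
f=lambda n:np.clip(cv2.resize(load(n)["image"][190:260,275:365,::-1].astype(np.float32),None,fx=4.4,fy=6,interpolation=cv2.INTER_CUBIC)*3,0,255).astype(np.uint8)
cv2.imwrite("pics/c12.png",np.hstack([f("w11"),f("w12")]))
E
```

```text
time: 25.8
position: [0.5537, -0.0325, 0.0917]
tool_rot: [-2.07, -2.363, -0.0]
ft_force: [-0.6, 0.9, 1.2]
grip_width: 0.006
```

View pics/c12.png

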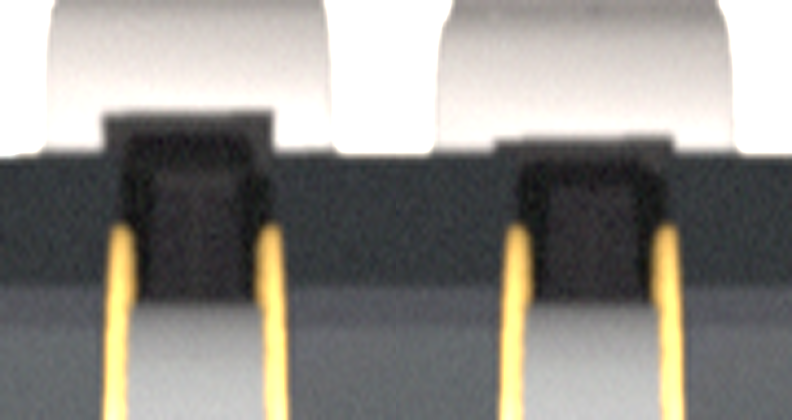

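```bash
python3 -m inch '[[[0,0,0.7],[0,0,0]],[[0,0,0.7],[0,0,0]],[[0,0,0.7],[0,0,0]],[[0,0,0],[0,0,0]],[[0,0,0],[0,0,0]],[[0,0,0],[0,0,0]],[[0,0,0],[0,0,0]],[[0,0,0],[0,0,0]],[[0,0,0],[0,0,0]],[[0,0,0],[0,0,0]]]' 1 20
```

```text
time: 26.85
position: [0.5537, -0.0325, 0.0897]
tool_rot: [2.07, 2.364, 0.0]
ft_force: [-1.0, 0.5, 2.7]
grip_width: 0.007
```

```bash
python3 -m inch '[[[0,0,0.7],[0,0,0]],[[0,0,0.7],[0,0,0]],[[0,0,0.7],[0,0,0]],[[0,0,0],[0,0,0]],[[0,0,0],[0,0,0]],[[0,0,0],[0,0,0]],[[0,0,0],[0,0,0]],[[0,0,0],[0,0,0]],[[0,0,0],[0,0,0]],[[0,0,0],[0,0,0]]]' 1 20
```

```text
time: 27.85
position: [0.5535, -0.0325, 0.0874]
tool_rot: [-2.07, -2.363, 0.0]
ft_force: [-0.1, 0.3, 0.5]
grip_width: 0.001
```

```bash
python3 -m inch '[[[0,0,0.7],[0,0,0]],[[0,0,0.7],[0,0,0]],[[0,0,0.7],[0,0,0]],[[0,0,0],[0,0,0]],[[0,0,0],[0,0,0]],[[0,0,0],[0,0,0]],[[0,0,0],[0,0,0]],[[0,0,0],[0,0,0]],[[0,0,0],[0,0,0]],[[0,0,0],[0,0,0]]]' 1 20
```

```text
time: 28.85
position: [0.5536, -0.0325, 0.0855]
tool_rot: [-2.07, -2.363, 0.0]
ft_force: [-1.9, 0.1, 2.6]
grip_width: 0.005
```

```bash
python3 -m inch '[[[0,0,0.7],[0,0,0]],[[0,0,0.7],[0,0,0]],[[0,0,0.7],[0,0,0]],[[0,0,0],[0,0,0]],[[0,0,0],[0,0,0]],[[0,0,0],[0,0,0]],[[0,0,0],[0,0,0]],[[0,0,0],[0,0,0]],[[0,0,0],[0,0,0]],[[0,0,0],[0,0,0]]]' 1 20
```

```text
time: 29.85
position: [0.5536, -0.0326, 0.0833]
tool_rot: [2.07, 2.364, -0.0]
ft_force: [-1.5, -0.1, 1.8]
grip_width: 0.007
```

```bash
python3 -m inch '[[[0,0,0.7],[0,0,0]],[[0,0,0.7],[0,0,0]],[[0,0,0.7],[0,0,0]],[[0,0,0],[0,0,0]],[[0,0,0],[0,0,0]],[[0,0,0],[0,0,0]],[[0,0,0],[0,0,0]],[[0,0,0],[0,0,0]],[[0,0,0],[0,0,0]],[[0,0,0],[0,0,0]]]' 1 20
```

```text
time: 30.85
position: [0.5541, -0.0324, 0.0832]
tool_rot: [-2.07, -2.363, -0.002]
ft_force: [-5.1, 0.1, 14.9]
grip_width: 0.008
```

```bash
python3 -m inch '[[[0,0,0.7],[0,0,0]],[[0,0,0.7],[0,0,0]],[[0,0,0.7],[0,0,0]],[[0,0,0],[0,0,0]],[[0,0,0],[0,0,0]],[[0,0,0],[0,0,0]],[[0,0,0],[0,0,0]],[[0,0,0],[0,0,0]],[[0,0,0],[0,0,0]],[[0,0,0],[0,0,0]]]' 1 20
python3 - <<'E'
from h import *
shot("wrist","w13")
f=lambda n:np.clip(cv2.resize(load(n)["image"][150:260,255:385,::-1].astype(np.float32),None,fx=5,fy=5,interpolation=cv2.INTER_CUBIC)*3,0,255).astype(np.uint8)
cv2.imwrite("pics/c13.png",f("w13"))
E
```

```text
time: 31.85
position: [0.5548, -0.0323, 0.0832]
tool_rot: [2.07, 2.363, 0.005]
ft_force: [-9.8, 0.7, 25.1]
grip_width: 0.008
```

View pics/c13.png

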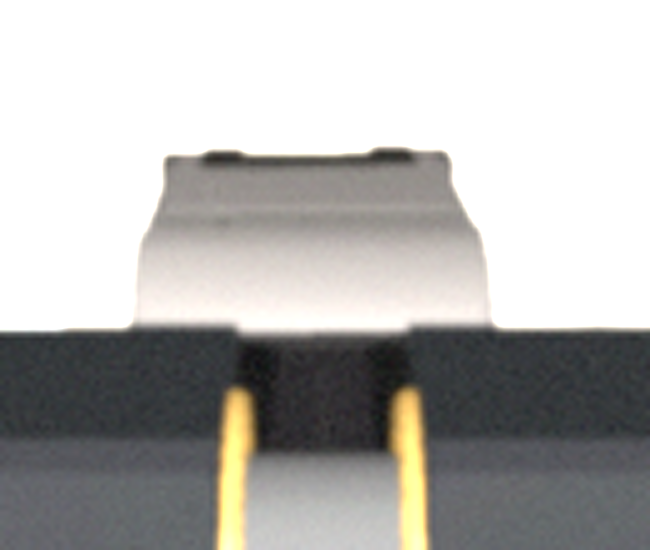

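The force went from 2 to 15 to 25 N with no more travel: a hard stop at 0.0832, 8 mm below first contact at about 0.091. So the lock is fully down. Now I retreat and check.

```bash
python3 -m inch '[[[0,0,-2],[0,0,0]],[[0,0,-2],[0,0,0]],[[0,0,-3],[0,0,0]],[[0,0,-5],[0,0,0]],[[0,0,-15],[0,0,0]],[[0,0,-30],[0,0,0]],[[0,0,-35],[0,0,0]],[[0,0,-20],[0,0,0]],[[0,0,-10],[0,0,0]],[[0,0,0],[0,0,0]]]' 1 20
python3 - <<'E'
from h import *
shot("wrist","w14");s=ctrl.get_state();print(s["position"],s["ft_force"])
im=np.clip(load("w14")["image"][0:230,150:500,::-1].astype(np.float32)*1.3,0,255)
cv2.imwrite("pics/c14.png",cv2.resize(im.astype(np.uint8),None,fx=2.2,fy=2.2,interpolation=cv2.INTER_CUBIC))
E
```

```text
time: 32.9
position: [0.5547, -0.0325, 0.2029]
tool_rot: [2.068, 2.362, 0.004]
ft_force: [-0.5, -0.5, -0.4]
grip_width: 0.001
[ 0.55374374 -0.03247749  0.20136304] [-0.19666828  0.85720162 -1.048907  ]
```

View pics/c14.png

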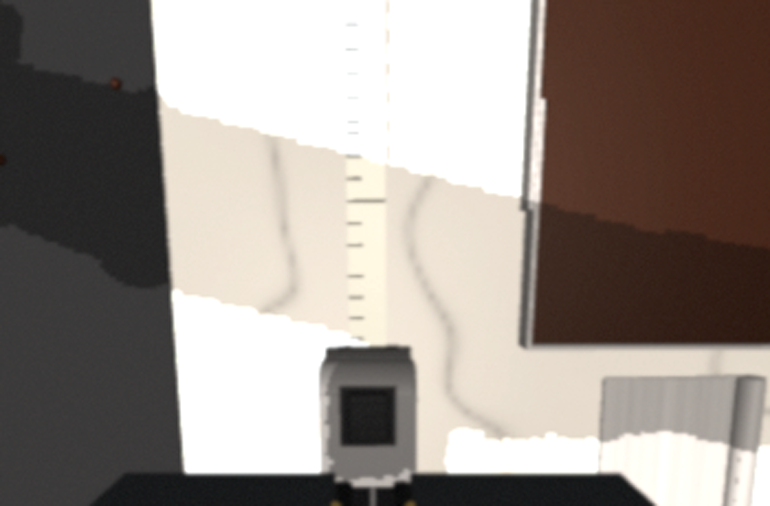

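The tape stands upright with its front (row ~346) level with the frame end (row ~345). One last move to see the hook.

```bash
python3 -m inch '[[[10,0,-10],[0,0,0]],[[15,0,-10],[0,0,0]],[[15,0,-10],[0,0,0]],[[15,0,-10],[0,0,0]],[[15,0,-10],[0,0,0]],[[10,0,-5],[0,0,0]],[[0,0,0],[0,0,0]],[[0,0,0],[0,0,0]],[[0,0,0],[0,0,0]],[[0,0,0],[0,0,0]]]' 1 20
python3 - <<'E'
from m import *
r=shot("wrist","w15");m=np.load("marble.npz");ax,ay,c0=m["ax"],m["ay"],m["c0"]
a=load("w14");P=lambda x,y:(150+x/2.2-.27,y/2.2-.27)
for n,p,z in(("base corner",(522,346),.03),("end rim",(640,344.5),.05),("mouth",(368,347),.035)):
    X=plane(a,P(*p),z)-c0; print(n,(X@ax-.17).round(4),(X@ay).round(4))
for z in(.095,.103):
    L=plane(a,P(368,415),z)-c0; print("lock",z,L@ax-.17,L@ay)
e=proj(r,c0+.0975*ax);print("rim px",e)
x,y=int(e[0])-50,max(0,int(e[1])-35)
cv2.imwrite("pics/c15.png",cv2.resize(r["image"][y:y+75,x:x+100,::-1],None,fx=7,fy=7,interpolation=cv2.INTER_CUBIC));print(x,y)
E
```

```text
time: 33.95
position: [0.5429, 0.0458, 0.2556]
tool_rot: [-2.071, -2.362, 0.001]
ft_force: [-0.5, 0.2, -0.4]
grip_width: 0.005
base corner 0.0047 -0.1754
end rim 0.0562 -0.1721
mouth -0.0727 -0.1752
lock 0.095 -0.07252107174049269 -0.19566279418664198
lock 0.103 -0.07248359253369566 -0.19377759736244257
rim px [318.95660497  70.78908231]
268 35
```

View pics/c15.png

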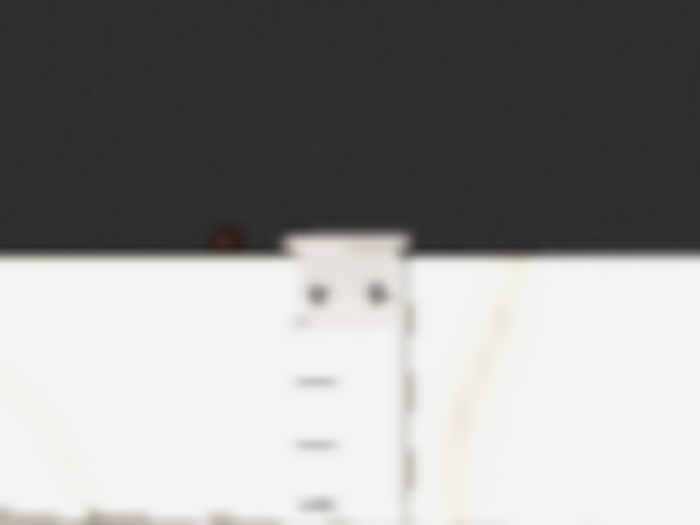

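The hook plate sits over the rim: its top edge is at crop row 237 and the rim at 253, about 2–3 mm of plate. The hand is clear, so I hand in.

```bash
python3 -c "
from bench import close_job
print(close_job())"
```

```text
the job is handed in; nothing more can be done
None
```

The tape is hooked over the marble's left edge, about 73 mm in front of the frame, standing and released, with its lock pressed down. I handed the job in at about 34 s; no verdict was reported.

**Last checks:**
- **Case front:** the mouth measured 175 mm from the marble's left edge. The frame's right end measured 172–175 mm, so they agree to about 3 mm.
- **Hook:** the last picture shows the hook plate over the rim with only its own thickness showing outside. I couldn't measure how far its tip hangs below the top.
- **Lock:** the force climbed from 2 to 25 N at a hard stop, about 8 mm below first contact. I did not measure the tab's height after pressing.
- **Square and upright:** the tape was within about 1° of square to the edge before release and looked unchanged afterwards. It looked upright in the pictures.
- **Frame and other things:** the frame and the dough scraper looked undisturbed. I did not check the other bystanders at the end.

**What disagreed:** the closed fingertips met the lock about 30 mm lower than `ctrl.tcp_to_tips` implies, so I found the contact by force. While pressing, the tool also felt up to about 10 N of side force, and the tape did not move measurably. Checking the lock took me to 17 pictures, over the budget of 10.

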